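# Pin the swivel lid onto the brush box

### The arm

A 6-joint arm with a two-finger parallel gripper is mounted at the origin on the work surface. World frame = base frame: x ahead of the robot, y to its left, z up, the work surface at z = 0. Lengths are in mm, angles in rad, forces in N, time in s.
With the tool pointing down it reaches from about 350 to 775 mm from the base axis. Payload 7.3 kg.
Tool frame: the origin (TCP) lies midway between the tips of the shut fingers; the grasp point (between the pads) lies 19 mm behind it (bot.tcp_to_grasp is the distance from the TCP to the grasp point, in mm); z points along the fingers, y is the line along which they close (so a half turn about z gives the same grasp; the last joint's range is limited). The gripper opens to 92 mm and grips with 3 to 60 N. Pads are 19 mm wide; open, the fingers measure 130 mm over their backs; the gripper's body (75 mm by 190 mm) begins 47 mm behind the grasp point.
Start: joints at [-1.378, 0.342, 1.524, -0, 1.275, -0.146], TCP at [174.51, -495.168, 226.741] pointing down, gripper open.
Joint ranges: [-2.53, 2.53], [-0.77, 2.02], [0.04, 2.7], [-1, 4.14], [0.28, 2.66], [-3.11, 3.11]. Speed limits (rad/s): [2.57, 2.57, 3.14, 3.14, 3.14, 3.14].

### API

Orientations are given as [roll, pitch, yaw] about the fixed x, y, z axes, in that order (R = Rz(yaw) Ry(pitch) Rx(roll)).
In Python, from plant import bot, viewer gives the robot as it stands. The module is installed in compiled form; this text tells all that it offers.
- The arm moves only by the shell command python3 -m handwheel 'ROWS'. ROWS is text: rows parted by semicolons, each of 7 numbers parted by spaces: the shift along the tool's x, y, z scaled (see below), then the turn, a rotation vector about the tool's x, y, z scaled (see below), then the opening, from -1 (shut) to 1 (fully open), so that 0 is half open. In form: tx ty tz rx ry rz gripper; .... A call has 1 to 8 rows; each row is the pose to reach, as a shift and turn from the pose commanded when the call began, along the tool's axes at that moment, turning the shorter way round; what a row does not reach only later rows make up. The controller multiplies each number of a shift by 10 cm and each number of a turn by pi rad. A row lasts 1/12 s, in which the tool goes at most 41.7 mm and 7.16 degrees, less where a joint would pass 70% of its speed; a pose out of reach is approached as far as the arm can. A call with a number of a shift or a turn outside -1 to 1 is refused whole. A call with a gripper value outside its range is refused whole. The fingers move at their own pace and stop on an object; the grip force is fixed at half the most. Time passes only in rows, so rows that repeat a pose let the fingers close. It gives the time, the measured TCP pose, the force, the opening and the grip force at its end, in the units of the state.
- bot.get_obs(): the state, without advancing time (a new reading comes with each control period).
- viewer.capture(name): name is "scene" or "top"; returns a dict with "frame" (420x560x3 uint8, red, green, blue), "fov_y" (degrees; the focal length in pixels is half the picture's height over the tangent of half this angle, whatever the lens; pixels are square), "cx", "cy" (the principal point, pixels), "T" (4x4, takes a point from camera to world coordinates). Camera axes: x right, y down, z forward; pixel columns grow to the right and rows downward; lengths in mm; the calibration is good to about 2 mm. A picture is of the moment at which its call begins. There is no depth.
- bot.close_job(): hands the job in; it is judged then, once.
Trained networks look in a picture, given as the dict that the camera call returned (one of the last four; its "shot" number tells which), for a name from the list of things; names that differ only in an ending like _2 or _b are one class to them, and where a whole thing is asked for, a point or a joint stands for the part that bears it (a point fixed in the world has none). Each returns a list of dicts, best first, with "score" (0 to 1); they miss things now and then, are a little off and sometimes report something else, mostly with a low value. They report only what shows in the picture. A call takes as long as a camera call. They do not tell look-alikes from the thing itself.
- viewer.recognise(target, picture): "centre" ([column, row] in pixels, amid what is visible of it).
- viewer.cut_out(target, picture): "pixels" (420x560 bool, what is visible of it) and "centre" ([column, row] in pixels, amid what is visible of it).
The state is a dict: "time": time; "joint_positions": joint angles; "dq": joint speeds; "tau": joint torques, N m; "tool_pos": TCP position; "tcp_rot": TCP orientation; "contact_force": force on the tool from outside, world axes, zero at the start; "moment": the same for the moment, N m; "grip_width": finger opening in mm; "finger_force": force on a finger pad.
Only numpy, scipy, OpenCV 4.12 (cv2) and the standard library are available. Lean on these libraries where they do the work, as an engineer would, in place of code of your own. Each camera call takes 0.05 s, during which the arm holds its last target. There are 200 camera calls.

### The job

Put the loose plywood lid back on the wooden brush box, square on the rim with the lid's eye over the box's eye. Then take the long slim pin from the rack and drop it down through both eyes until its collar rests on the lid, so that the lid can swivel on it; the short pin and the fat stepped pin beside it do not fit.

Things in the scene. Friction and masses are not known exactly. Their poses are not given: they have to be found in the camera images.
- box_eye (a point): Eye of the fixed open wooden box (100 along x, 140 along y, rim 70 mm above table, bamboo sticks inside): a 44 mm square block, 25 thick, flush with the rim, jutting from the middle of the box's -y end, with an upright 24 mm through hole, mouth bevelled 3 mm. Point: centre of the hole's mouth, at rim level; z up; the box's centre is 92 mm along +y.
- lid_handle (a point): Wooden grip bar to lift the lid by: 24 wide (x), 60 long (y), 34 mm tall, mid-lid. Lid: loose plywood board 100 (x) by 140 (y) by 8 mm, 0.2 kg, flat on the table at first. Point: in the bar, 26 mm above the lid's underside, 16 below the bar's top; z up; lid's eye is 92 mm away along -y. On the box, lid and box axes agree.
- lid_eye (a point): Eye of the lid: a 44 mm square plywood block, 14 mm thick, underside flush with the lid's, jutting from the middle of the lid's -y end, with an upright 24 mm through hole, mouth bevelled 3 mm. Point: centre of the hole's upper mouth, 14 mm above the lid's underside; axes as the lid's.
- pin_head (a point): Pale wooden pin upright in a rack (30 tall, holes 20 deep, 55 apart): stem 16 dia, 55 long, end tapered to 10; collar 32 dia, 6 thick; handle 24 dia, 38 tall. Point: in handle, 26 above collar's underside, 81 above foot; z up; x along the row at start (close fingers along y). Its 2 neighbours, in any order, share collar and handle; one's stem is 30 long, the other's 40 thick above the rack.
Not all that is in view belongs to the job. There is more than one size of the part that bears lid_handle; the job needs the smaller. Leave any pink look-alike of the part that bears pin_head alone.

How it is judged (in metres and radians):
At the end, for the whole second after the job is handed in: Lid flat on the rim (7 deg; its eye's mouth 9-20 mm above the box's eye), square within 15 deg, grip bar over 70 mm from the box's eye along box +y, eyes within 12 mm; slim pin through both, upright within 11 deg, handle point within 18 mm beside and under 47 mm above the box's eye (home: 40) (horizontal distance between lid_eye and box_eye below 0.012 m and z of lid_eye in the frame of box_eye between 0.009 and 0.02 m and y of lid_handle in the frame of box_eye above 0.07 m and angle between the y axis of lid_handle and the y axis of box_eye, either way round below 0.26 rad and angle between lid_handle's own z axis and vertical below 0.12 rad and horizontal distance between pin_head and box_eye below 0.018 m and z of pin_head in the frame of box_eye below 0.047 m and angle between pin_head's own z axis and vertical below 0.2 rad); the robot touches nothing.
It also fails if it takes over 56 s, if anything falls off the work surface, if the arm or the gripper's body presses on something with over 40 N, if the wrist force passes 120 N, or if a joint passes its speed limit or range.

## Working session

There is one attempt and no reset: what is moved stays moved. The work goes in short steps, Python scripts to look and compute and a shell command to move; the robot and the scene stay as the last step left them, time stands still between calls to the robot, and variables do not carry over. Pictures are saved under pics/ and viewed, at most 10 in all, crops included, and the job is handed in when it is done.

```bash
mkdir -p pics
cat > h.py <<'E'
import numpy as np, cv2
from plant import bot, viewer
def ray(p,uv):
    f=p["frame"].shape[0]/2/np.tan(np.radians(p["fov_y"])/2)
    d=np.array([(uv[0]-p["cx"])/f,(uv[1]-p["cy"])/f,1.]); T=np.array(p["T"])
    return T[:3,3],T[:3,:3]@d
def atz(p,uv,z):
    o,d=ray(p,uv); return (o+d*(z-o[2])/d[2]).round(1)
def proj(p,X):
    T=np.array(p["T"]); c=T[:3,:3].T@(np.array(X)-T[:3,3]); f=p["frame"].shape[0]/2/np.tan(np.radians(p["fov_y"])/2)
    return np.array([p["cx"]+f*c[0]/c[2],p["cy"]+f*c[1]/c[2]]).round(1)
def save(p,n): cv2.imwrite("pics/"+n,p["frame"][:,:,::-1])
E
python3 - <<'E'
from h import *
Z=dict(box_eye=70,lid_handle=34,lid_eye=14,pin_head=91)
for n in("top","scene"):
    p=viewer.capture(n); save(p,n+"1.png"); print(n,np.array(p["T"]).round(2).tolist(),p["fov_y"])
    for t in Z:
        for r in viewer.recognise(t,p): print(t,round(r["score"],2),np.round(r["centre"],1),atz(p,r["centre"],Z[t]))
print(bot.get_obs())
E
```

```text
top [[0.02, -0.99, 0.13, 341.2], [-1.0, -0.02, 0.0, -203.25], [0.0, -0.13, -0.99, 1147.99], [0.0, 0.0, 0.0, 1.0]] 56.41722859175067
box_eye 0.8 [136.4 163.4] [573.6 207.4  70. ]
box_eye 0.19 [343.2 195.9] [ 493.5 -373.6   70. ]
lid_handle 0.8 [259.9 181.8] [ 534.7 -138.9   34. ]
lid_handle 0.67 [402.  263.3] [ 310.9 -544.3   34. ]
lid_eye 0.84 [403.3 265.2] [ 305. -554.   14.]
lid_eye 0.63 [262.7 182.6] [ 535.9 -146.    14. ]
pin_head 0.42 [375.4 190.8] [ 506.4 -458.2   91. ]
pin_head 0.41 [259.2 180.3] [ 528.9 -140.1   91. ]
scene [[0.75, 0.51, -0.41, 936.69], [0.66, -0.57, 0.49, -738.53], [0.02, -0.64, -0.77, 965.99], [0.0, 0.0, 0.0, 1.0]] 48.91993297109604
box_eye 0.86 [390.4 164.8] [582.4 151.8  70. ]
lid_handle 0.73 [393.6 161.2] [567.1 206.3  34. ]
lid_handle 0.65 [305.  235.9] [ 545.1 -171.5   34. ]
lid_handle 0.57 [117.7 289.3] [ 322.4 -572.7   34. ]
lid_eye 0.68 [118.4 292.4] [ 317.1 -573.    14. ]
lid_eye 0.57 [311.1 237.4] [ 551.3 -152.6   14. ]
pin_head 0.64 [230.9 263.9] [ 494.5 -376.9   91. ]
pin_head 0.49 [210.8 296.1] [ 519.9 -462.3   91. ]
{'time': 0.5, 'joint_positions': array([-1.37799039e+00,  3.42018474e-01,  1.52408871e+00, -3.17040757e-05,
        1.27540608e+00, -1.46018304e-01]), 'dq': array([-0.00138353, -0.0008332 , -0.00124483,  0.00041586,  0.00031107,
       -0.00031352]), 'tau': array([-1.14688490e-03, -4.30816054e+01, -2.44311762e+01,  7.18098809e-02,
        4.89598978e-02, -7.22885858e-06]), 'tool_pos': array([ 174.50546254, -495.17156278,  226.7348604 ]), 'tcp_rot': array([3.14151852e+00, 4.15605884e-05, 3.38833469e-01]), 'contact_force': array([-0.66731887,  0.2734604 , -0.21140905]), 'moment': array([-0.01807673,  0.02369157,  0.0002372 ]), 'finger_force': 0.0, 'grip_width': 91.70680158841333}
```

View pics/top1.png

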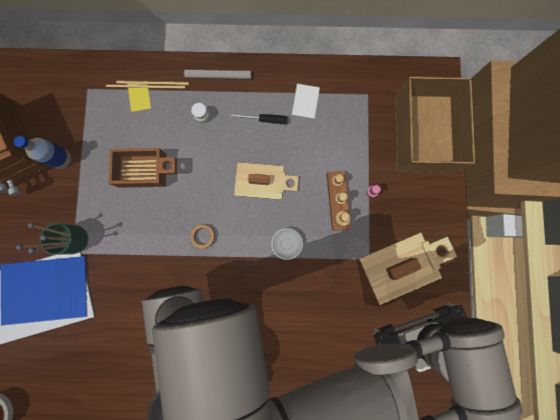

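View pics/scene1.png

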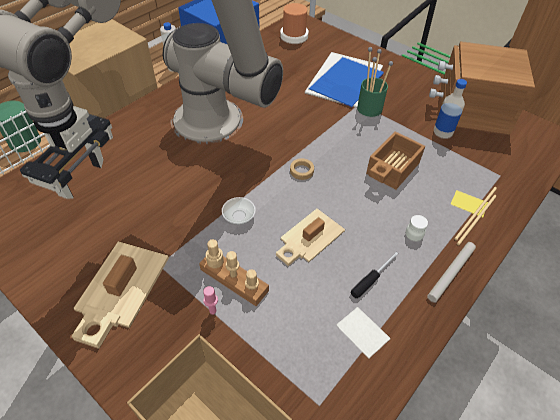

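Box at top (136,167) with its eye at (167,165). Small lid at (260,181) with its eye at (290,183). The three pins are at (338,180), (341,198) and (344,218). Next I zoom in on the pins and measure precisely.

Run:
```python
from h import *
p=viewer.capture("scene"); q=viewer.capture("top")
a=cv2.resize(p["frame"][225:325,180:300],None,fx=5,fy=5,interpolation=3)
b=cv2.resize(q["frame"][140:240,225:365],None,fx=5,fy=5,interpolation=3)[:, :]
cv2.imwrite("pics/pins.png",a[:,:,::-1])
c=cv2.resize(q["frame"][135:205,100:310],None,fx=3.8,fy=3.8,interpolation=3); cv2.imwrite("pics/lid.png",c[:,:,::-1])
def seg(n,t,pic,Z,lo=0):
    for r in viewer.cut_out(t,pic):
        ys,xs=np.nonzero(r["pixels"]); 
        if len(xs)<20: continue
        R=cv2.minAreaRect(np.stack([atz(pic,(x,y),Z)[:2] for x,y in zip(xs,ys)]).astype(np.float32))
        print(n,t,round(r["score"],2),len(xs),np.round(r["centre"]),"rect",np.round(R[0],1),np.round(R[1],1),round(R[2],1))
for t,Z in(("lid_handle",8),("box_eye",70),("pin_head",80),("lid_eye",14)): seg("top",t,q,Z)
for uv in((290,183),): print("lideye",atz(q,uv,14))
print("boxeye",atz(q,(167,165),70))
for uv in((338,180),(341,198),(344,218)): print("pin",atz(q,uv,109),atz(q,uv,84))
```

```text
top lid_handle 0.81 1750 [262. 181.] rect [ 541.7 -156.7] [183.9 100.2] 85.9
top lid_handle 0.57 3838 [406. 264.] rect [ 311.2 -577. ] [140.3 264.2] 23.7
top box_eye 0.89 2419 [138. 164.] rect [563.3 191.1] [114.5 191.2] 2.7
top pin_head 0.54 127 [342. 196.] rect [ 486.2 -367.3] [33.5 30.3] 0.4
top lid_eye 0.91 3853 [402. 265.] rect [ 309.7 -573.7] [141.6 265.8] 23.9
top lid_eye 0.56 1778 [263. 181.] rect [ 540.6 -156.9] [183.5  99.7] 85.9
lideye [ 536.4 -226.2   14. ]
boxeye [570.8 121.2  70. ]
pin [ 530.9 -353.4  109. ] [ 535.5 -357.    84. ]
pin [ 482.2 -361.5  109. ] [ 485.5 -365.3   84. ]
pin [ 428.7 -369.5  109. ] [ 430.8 -373.5   84. ]
```

View pics/pins.png

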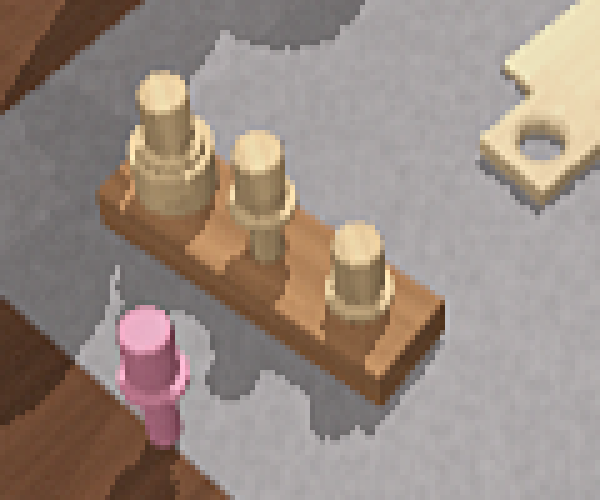

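View pics/lid.png

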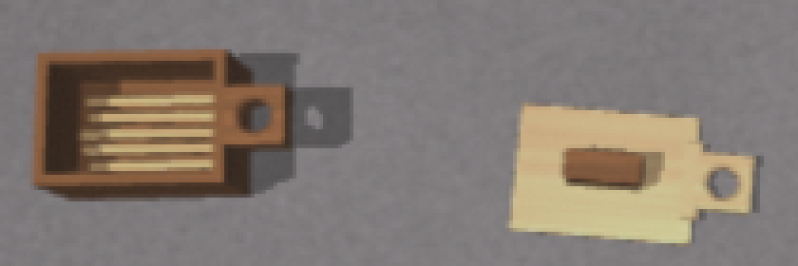

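Middle pin is the slim one (its thin stem shows); the near-robot one is fat and the far one short. I'll compute the poses from corner picks.

Run:
```python
from h import *
q=viewer.capture("top")
P=lambda l,z:np.array([atz(q,(100+(u+.5)/3.8-.5,135+(v+.5)/3.8-.5),z)[:2] for u,v in l])
L=P([(522,104),(698,118),(690,242),(510,229)],8); print("lid",L.tolist(),L.mean(0))
e=P([(723,183)],14)[0]; d=L.mean(0)-e; print("eye",e,np.linalg.norm(d),"ang y axis from +y (ccw)",np.degrees(np.arctan2(-d[0],d[1])))
for a,b in((1,0),(2,3)): d=L[b]-L[a]; print("side",np.linalg.norm(d),np.degrees(np.arctan2(-d[0],d[1])))
B=P([(37,53),(228,50),(226,188),(35,186)],70); e=P([(256,116)],70)[0]; d=B.mean(0)-e
print("box",B.tolist(),"eye",e,np.linalg.norm(d),np.degrees(np.arctan2(-d[0],d[1])))
H=P([(567,149),(645,152),(642,189),(565,184)],42); print("bar top",H.mean(0),H.tolist())
print("rack ang",)
from scipy.spatial.transform import Rotation as R
print(R.from_euler('xyz',bot.get_obs()['tcp_rot']).as_matrix().round(3))
for t in("pin_head",):
  pass
```

```text
lid [[597.5, -67.6], [589.1, -205.5], [491.3, -201.3], [498.5, -61.9]] [ 544.1   -134.075]
eye [ 537.  -225.9] 92.09908047858022 ang y axis from +y (ccw) -4.421369351705451
side 138.1556006827085 -3.485791183122122
side 139.58581589832113 -2.956695562341932
box [[614.7, 286.7], [620.0, 145.0], [516.0, 140.0], [514.6, 280.3]] eye [570.4 121.2] 91.89040006986583 2.5416898392968252
bar top [ 541.425 -135.875] [[555.8, -106.9], [554.7, -165.9], [526.3, -164.4], [528.9, -106.3]]
rack ang
[[ 0.943  0.332  0.   ]
 [ 0.332 -0.943 -0.   ]
 [-0.     0.    -1.   ]]
```

```bash
cat >> h.py <<'E'
from scipy.spatial.transform import Rotation as R
def to(xyz,yaw):
    o=bot.get_obs(); M=R.from_euler('xyz',o['tcp_rot']); T=R.from_euler('xyz',[np.pi,0,np.radians(yaw)])
    print("t",round(o['time'],2),"shift",(M.inv().apply(np.array(xyz)-o['tool_pos'])/100).round(3),"turn",((M.inv()*T).as_rotvec()/np.pi).round(3),"pos",o['tool_pos'].round(1),"F",o['contact_force'].round(1),"w",round(o['grip_width'],1))
E
m="python3 -m handwheel"
$m '.93 -.436 0 0 0 0 1; .93 -.436 0 0 0 0 1; .93 -.436 0 0 0 0 1'
python3 -m handwheel '.93 -.436 0 0 0 0 1; .93 -.436 0 0 0 0 1; .93 -.436 0 0 0 0 1'
python3 -m handwheel '.93 -.436 0 0 0 0 1; .93 -.436 0 0 0 0 1; .93 -.436 0 0 0 0 1'
python3 -m handwheel '.93 -.436 0 0 0 0 1; .93 -.436 0 0 0 0 1; .93 -.436 0 0 0 0 1'
python3 -m handwheel '.93 -.436 0 0 0 -.18 1; .93 -.436 0 0 0 -.18 1; .93 -.436 0 0 0 -.18 1; .93 -.436 0 0 0 -.18 1;.93 -.436 0 0 0 -.18 1'
python3 -m handwheel '0 0 .8 0 0 -.19 1; 0 0 .8 0 0 -.19 1; 0 0 .8 0 0 -.19 1; 0 0 .8 0 0 -.19 1; 0 0 .8 0 0 -.19 1; 0 0 .8 0 0 -.19 1'
python3 - <<'E'
from h import *
to((542,-134.8,90),86.3)
p=viewer.capture("scene");save(p,"s2.png"); 
q=viewer.capture("top");save(q,"t2.png")
a=cv2.resize(p["frame"][170:290,240:380],None,fx=4,fy=4,interpolation=3);cv2.imwrite("pics/s2.png",a[:,:,::-1])
E
```

```text
time: 1.1
tool_pos: [249.5, -420.4, 226.6]
tcp_rot: [-3.14, -0.001, 0.339]
contact_force: [0.1, -0.0, 0.2]
grip_width: 91.9
finger_force: 0.0
time: 1.35
tool_pos: [323.1, -348.1, 226.9]
tcp_rot: [-3.141, -0.001, 0.34]
contact_force: [-0.0, 0.2, -1.1]
grip_width: 91.6
finger_force: 0.0
time: 1.6
tool_pos: [396.4, -276.1, 226.9]
tcp_rot: [-3.141, -0.001, 0.341]
contact_force: [-0.3, 0.5, -0.0]
grip_width: 91.5
finger_force: 0.0
time: 1.85
tool_pos: [469.8, -204.0, 226.8]
tcp_rot: [-3.141, -0.002, 0.341]
contact_force: [-0.5, 0.1, -0.4]
grip_width: 91.8
finger_force: 0.0
time: 2.27
tool_pos: [541.5, -133.5, 226.3]
tcp_rot: [-3.141, 0.0, 0.914]
contact_force: [-0.3, -0.5, 0.6]
grip_width: 91.8
finger_force: 0.0
time: 2.77
tool_pos: [540.6, -135.0, 146.4]
tcp_rot: [-3.141, -0.0, 1.505]
contact_force: [0.1, -0.7, 0.1]
grip_width: 91.7
finger_force: 0.0
t 2.77 shift [0.003 0.014 0.564] turn [-0.    -0.    -0.001] pos [ 540.6 -135.   146.4] F [ 0.1 -0.7  0.1] w 91.7
```

View pics/s2.png

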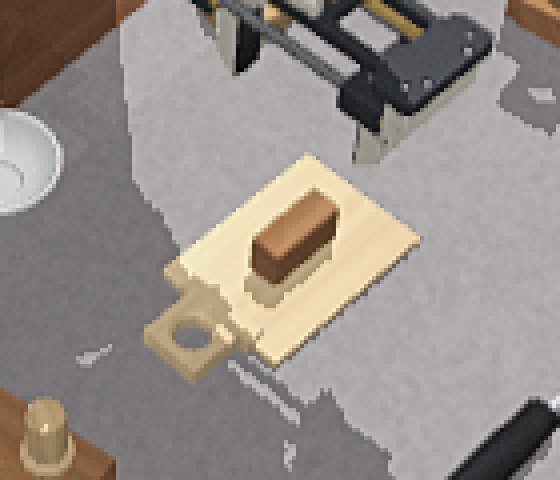

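Gripper straddles the bar well above the lid (bar at crop (295,235)); descending, closing, lifting to check the grip.

```bash
python3 -m handwheel '0 .014 .9 0 0 0 1; 0 .014 .9 0 0 0 1; 0 .014 .9 0 0 0 1' >/dev/null
python3 -m handwheel '0 0 .2 0 0 0 1; 0 0 .44 0 0 0 1; 0 0 .44 0 0 0 1; 0 0 .44 0 0 0 1'
python3 -m handwheel '0 0 0 0 0 0 -1; 0 0 0 0 0 0 -1; 0 0 0 0 0 0 -1; 0 0 0 0 0 0 -1; 0 0 0 0 0 0 -1; 0 0 0 0 0 0 -1; 0 0 0 0 0 0 -1; 0 0 0 0 0 0 -1'
python3 -m handwheel '0 0 0 0 0 0 -1; 0 0 0 0 0 0 -1; 0 0 0 0 0 0 -1; 0 0 0 0 0 0 -1'
python3 - <<'E'
from h import *
to((567.2,213.1,150),92)
E
```

```text
time: 3.45
tool_pos: [541.9, -135.1, 13.1]
tcp_rot: [-3.14, -0.0, 1.5]
contact_force: [0.3, 0.3, 0.6]
grip_width: 91.9
finger_force: 0.0
time: 4.12
tool_pos: [542.0, -135.1, 12.7]
tcp_rot: [3.142, 0.0, 1.501]
contact_force: [-1.1, 0.4, -0.2]
grip_width: 43.2
finger_force: 0.0
time: 4.45
tool_pos: [542.2, -135.2, 12.7]
tcp_rot: [3.141, 0.0, 1.501]
contact_force: [1.0, -0.0, -0.7]
grip_width: 23.7
finger_force: 30.0
t 4.45 shift [ 3.492  0.008 -1.374] turn [ 0.     0.    -0.033] pos [ 542.2 -135.2   12.7] F [ 1.  -0.  -0.7] w 23.7
```

```bash
python3 -m handwheel '0 0 -.3 0 0 0 -1; 0 0 -.6 0 0 0 -1; 0 0 -.9 0 0 0 -1; 0 0 -1 0 0 0 -1; 0 0 -1 0 0 0 -1' >/dev/null
python3 -m handwheel '.3 0 -.2 0 0 0 -1; .6 0 -.4 0 0 0 -1; .9 0 -.4 0 0 0 -1; .9 0 -.4 0 0 0 -1' >/dev/null
python3 -m handwheel '.3 0 0 0 0 0 -1; .6 0 0 0 0 0 -1; .9 0 0 0 0 0 -1; .9 0 0 0 0 0 -1' >/dev/null
python3 -m handwheel '.3 0 0 0 0 0 -1; .6 0 0 0 0 0 -1; .9 0 0 0 0 0 -1; .9 0 0 0 0 0 -1' >/dev/null
python3 -m handwheel '.3 0 0 0 0 -.033 -1; .6 0 0 0 0 -.033 -1; .79 0 0 0 0 -.033 -1; .79 0 0 0 0 -.033 -1; .79 0 0 0 0 -.033 -1'
python3 - <<'E'
from h import *
to((567.2,213.1,130),92)
p=viewer.capture("scene"); q=viewer.capture("top")
a=cv2.resize(p["frame"][95:215,330:470],None,fx=4,fy=4,interpolation=3)
b=cv2.resize(q["frame"][120:220,80:200],None,fx=4,fy=4,interpolation=3)
b=cv2.copyMakeBorder(b,0,80,0,0,0)[:, :]
c=cv2.resize(np.hstack([a,b]),None,fx=.76,fy=.76); cv2.imwrite("pics/s3.png",c[:,:,::-1])
E
```

```text
time: 6.28
tool_pos: [565.4, 212.9, 150.4]
tcp_rot: [-3.138, 0.001, 1.607]
contact_force: [-0.2, -0.2, -2.4]
grip_width: 24.5
finger_force: 30.0
t 6.28 shift [0.001 0.019 0.204] turn [-0.001  0.     0.   ] pos [565.4 212.9 150.4] F [-0.2 -0.2 -2.4] w 24.5
```

View pics/s3.png

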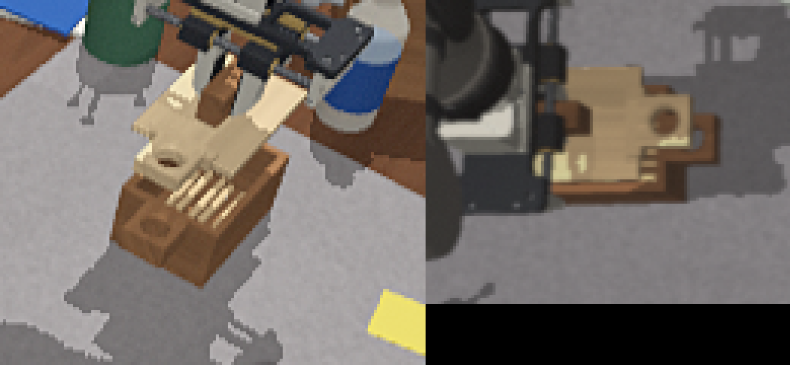

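Lid held level over the box; its eye is at top px (158.3,159.5) and scene px (385.3,148.3). Working out the eye position.

Run:
```python
from h import *
p=viewer.capture("scene"); q=viewer.capture("top")
print(atz(q,(158.0,159.2),151.7),atz(p,(385,148),151.7))
print("box eye",atz(q,(167.1,165.2),70),atz(p,(330+155/3.04-.3,95+225/3.04-.3),70))
from math import *
y=radians(92); print("pred", 565.4+92*sin(radians(2)),212.9-92)
```

```text
[568.3 120.9 151.7] [570.9 113.6 151.7]
box eye [570.3 120.9  70. ] [570.8 121.   70. ]
pred 568.61075369663 120.9
```

```bash
python3 -m handwheel '0 .018 .2 0 0 0 -1; 0 .018 .4 0 0 0 -1; 0 .018 .58 0 0 0 -1; 0 .018 .62 0 0 0 -1; 0 .018 .65 0 0 0 -1; 0 .018 .67 0 0 0 -1; 0 .018 .67 0 0 0 -1'
python3 - <<'E'
from h import *
p=viewer.capture("scene"); q=viewer.capture("top")
a=cv2.resize(p["frame"][110:210,340:450],None,fx=5,fy=5,interpolation=3)
b=cv2.resize(q["frame"][130:210,120:190],None,fx=4,fy=4,interpolation=3)
b=cv2.copyMakeBorder(b,0,180,0,0,0)[:, :230]
cv2.imwrite("pics/s4.png",np.hstack([a,b])[:,:,::-1])
E
```

```text
time: 7.07
tool_pos: [568.7, 212.9, 86.4]
tcp_rot: [3.14, -0.0, 1.604]
contact_force: [-0.1, -0.4, -3.1]
grip_width: 23.8
finger_force: 30.0
```

View pics/s4.png

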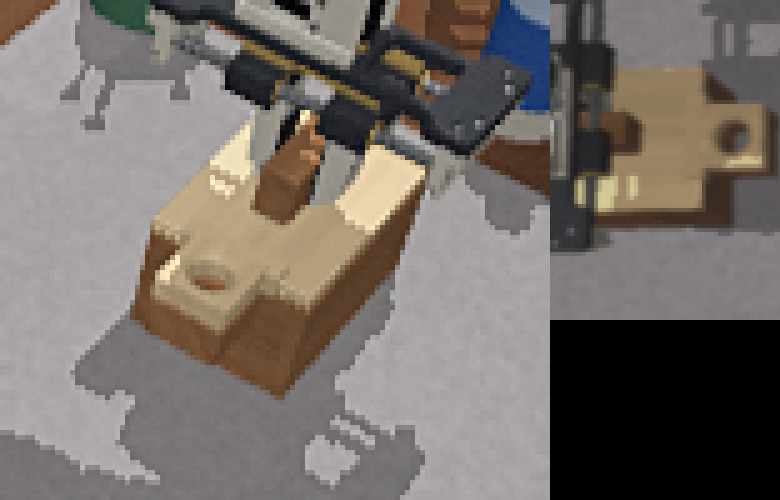

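Lid sits square just above the rim, eye over eye (crop (210,275)). Lower the last 4 mm, release, rise.

```bash
python3 -m handwheel '0 -.01 .01 0 0 0 -1; 0 -.01 .02 0 0 0 -1; 0 -.01 .03 0 0 0 -1; 0 -.01 .03 0 0 0 -1; 0 -.01 .03 0 0 0 -1'
python3 -m handwheel '0 0 0 0 0 0 1; 0 0 0 0 0 0 1; 0 0 0 0 0 0 1; 0 0 0 0 0 0 1; 0 0 0 0 0 0 1; 0 0 0 0 0 0 1; 0 0 0 0 0 0 1; 0 0 0 0 0 0 1' 
python3 -m handwheel '0 0 -.3 0 0 0 1; 0 0 -.6 0 0 0 1; 0 0 -.9 0 0 0 1; 0 0 -1 0 0 0 1; 0 0 -1 0 0 0 1' >/dev/null
python3 -m handwheel '-.4 0 -.4 0 0 0 1; -.8 0 -.4 0 0 0 1; -1 0 -.4 0 0 0 1; -1 0 -.4 0 0 0 1' >/dev/null
python3 -m handwheel '-1 0 0 0 0 0 1; -1 0 0 0 0 0 1; -1 0 0 0 0 0 1'
python3 - <<'E'
from h import *
p=viewer.capture("scene"); q=viewer.capture("top")
a=cv2.resize(p["frame"][110:210,350:450],None,fx=4,fy=4,interpolation=3)
b=cv2.resize(q["frame"][130:210,95:190],None,fx=4,fy=4,interpolation=3)
b=cv2.copyMakeBorder(b,0,80,0,0,0)
cv2.imwrite("pics/s5.png",np.hstack([a,b])[:,:,::-1])
# slim pin: triangulate head centre from both views
for t,pic in(("top",q),("scene",p)):
    for r in viewer.cut_out("pin_head",pic):
        ys,xs=np.nonzero(r["pixels"]); print(t,round(r["score"],2),np.round(r["centre"],1),xs.min(),xs.max(),ys.min(),ys.max())
to((484,-363,200),9)
E
```

```text
time: 7.58
tool_pos: [567.1, 213.1, 82.7]
tcp_rot: [3.142, 0.0, 1.605]
contact_force: [0.1, 0.0, -2.4]
grip_width: 23.8
finger_force: 30.0
time: 8.25
tool_pos: [567.1, 213.1, 82.7]
tcp_rot: [3.142, 0.0, 1.605]
contact_force: [0.1, 0.0, -0.3]
grip_width: 72.4
finger_force: 0.0
time: 9.25
tool_pos: [573.2, 9.7, 220.5]
tcp_rot: [-3.138, 0.001, 1.603]
contact_force: [-0.2, -0.2, 0.2]
grip_width: 92.0
finger_force: 0.0
top 0.43 [374.6 192.6] 367 380 185 196
scene 0.82 [210.3 296.9] 203 216 286 313
scene 0.68 [229.7 262.7] 225 239 251 276
t 9.45 shift [-3.735 -1.017  0.21 ] turn [-0.001  0.     0.461] pos [573.4  13.7 221.1] F [-0.5  0.3 -0.5] w 91.8
```

View pics/s5.png

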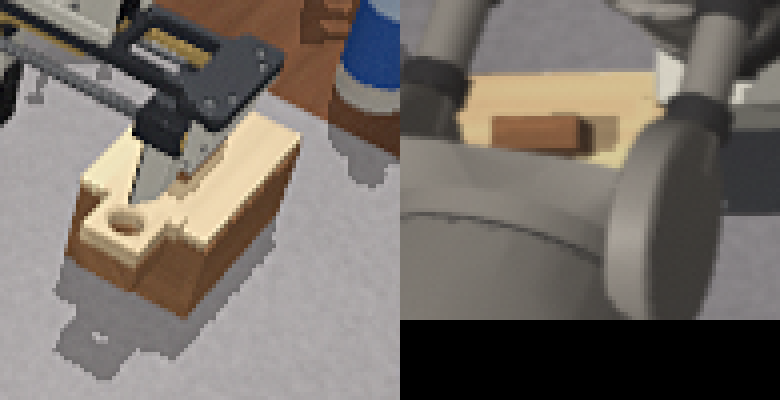

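Lid is home, flat and square. Now to the slim pin (middle).

```bash
python3 -m handwheel '-.93 -.25 0 0 0 0 1; -.93 -.25 0 0 0 0 1; -.93 -.25 0 0 0 0 1' >/dev/null
python3 -m handwheel '-.93 -.25 0 0 0 0 1; -.93 -.25 0 0 0 0 1; -.93 -.25 0 0 0 0 1' >/dev/null
python3 -m handwheel '-.93 -.25 0 0 0 0 1; -.93 -.25 0 0 0 0 1; -.93 -.25 0 0 0 0 1' >/dev/null
python3 -m handwheel '-.93 -.25 0 0 0 .23 1; -.93 -.25 0 0 0 .23 1; -.93 -.25 0 0 0 .23 1; -.93 -.25 0 0 0 .23 1;-.93 -.25 0 0 0 .23 1;-.93 -.25 0 0 0 .23 1' >/dev/null
python3 -m handwheel '0 0 .4 0 0 .23 1; 0 0 .4 0 0 .23 1; 0 0 .4 0 0 .23 1; 0 0 .4 0 0 .23 1; 0 0 .4 0 0 .23 1; 0 0 .4 0 0 .23 1;0 0 .4 0 0 .23 1'
python3 - <<'E'
from h import *
p=viewer.capture("scene"); q=viewer.capture("top")
print("scene top, z109:",atz(p,(180+258.5/5-.4,225+147/5-.4),109), "fat",atz(p,(180+162/5-.4,225+90/5-.4),109),"short",atz(p,(180+358/5-.4,225+240/5-.4),84))
to((484,-363,150),9)
a=cv2.resize(p["frame"][190:300,180:300],None,fx=5,fy=5,interpolation=3)
cv2.imwrite("pics/s6.png",a[:,:,::-1])
E
```

```text
time: 11.28
tool_pos: [487.7, -360.1, 182.1]
tcp_rot: [-3.14, 0.0, 0.158]
contact_force: [0.2, -0.4, 0.8]
grip_width: 91.8
finger_force: 0.0
scene top, z109: [ 485.8 -365.3  109. ] fat [ 431.3 -372.5  109. ] short [ 540.7 -360.2   84. ]
t 11.38 shift [-0.038  0.018  0.323] turn [-0.     0.     0.002] pos [ 487.4 -360.6  182.3] F [-0.6  0.3  0.4] w 91.8
```

View pics/s6.png

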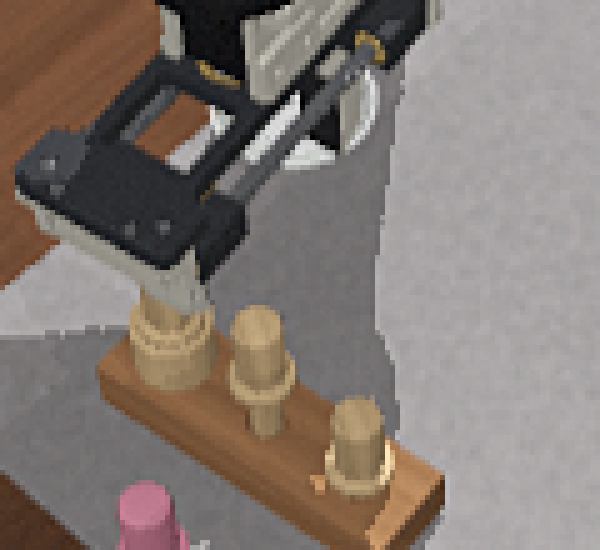

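Middle pin still stands at (485.5,-364.5) by both views, spacing 55 mm as told. Descend to TCP z 77 and grip.

```bash
python3 -m handwheel '-.02 .035 .2 0 0 0 1; -.02 .035 .4 0 0 0 1; -.02 .035 .6 0 0 0 1; -.02 .035 .6 0 0 0 1' 
python3 -m handwheel '0 0 .2 0 0 0 1; 0 0 .35 0 0 0 1; 0 0 .45 0 0 0 1; 0 0 .45 0 0 0 1; 0 0 .45 0 0 0 1'
python3 -m handwheel '0 0 0 0 0 0 -1; 0 0 0 0 0 0 -1; 0 0 0 0 0 0 -1; 0 0 0 0 0 0 -1; 0 0 0 0 0 0 -1; 0 0 0 0 0 0 -1; 0 0 0 0 0 0 -1; 0 0 0 0 0 0 -1' >/dev/null
python3 -m handwheel '0 0 0 0 0 0 -1; 0 0 0 0 0 0 -1; 0 0 0 0 0 0 -1; 0 0 0 0 0 0 -1; 0 0 0 0 0 0 -1; 0 0 0 0 0 0 -1'
python3 -m handwheel '0 0 -.1 0 0 0 -1; 0 0 -.3 0 0 0 -1; 0 0 -.6 0 0 0 -1; 0 0 -.9 0 0 0 -1; 0 0 -1 0 0 0 -1; 0 0 -1 0 0 0 -1'
python3 - <<'E'
from h import *
to((570.4,121.2,187),90)
E
```

```text
time: 11.72
tool_pos: [483.8, -363.5, 118.6]
tcp_rot: [-3.135, 0.004, 0.163]
contact_force: [-0.5, 0.5, -0.3]
grip_width: 91.7
finger_force: 0.0
time: 12.13
tool_pos: [485.5, -365.7, 78.2]
tcp_rot: [3.142, -0.0, 0.161]
contact_force: [-0.1, -0.9, 0.4]
grip_width: 92.0
finger_force: 0.0
time: 13.3
tool_pos: [485.2, -366.0, 77.7]
tcp_rot: [3.141, -0.0, 0.16]
contact_force: [0.5, -1.2, -1.3]
grip_width: 23.8
finger_force: 29.9
time: 13.8
tool_pos: [486.4, -366.7, 181.6]
tcp_rot: [3.136, -0.004, 0.16]
contact_force: [-0.2, -0.2, -1.2]
grip_width: 23.3
finger_force: 29.9
t 13.8 shift [ 1.606 -4.683 -0.072] turn [ 0.002  0.    -0.449] pos [ 486.4 -366.7  181.6] F [-0.2 -0.2 -1.2] w 23.3
```

Pin gripped (23.8 mm), foot 67.7 mm below TCP. Carry it to above the eye and turn.

```bash
python3 -m handwheel '.1 -.3 -.1 0 0 0 -1; .32 -.93 -.2 0 0 0 -1; .32 -.93 -.2 0 0 0 -1; .32 -.93 -.2 0 0 0 -1' >/dev/null
python3 -m handwheel '.32 -.93 0 0 0 0 -1; .32 -.93 0 0 0 0 -1; .32 -.93 0 0 0 0 -1' >/dev/null
python3 -m handwheel '.32 -.93 0 0 0 0 -1; .32 -.93 0 0 0 0 -1; .32 -.93 0 0 0 0 -1' >/dev/null
python3 -m handwheel '.32 -.93 0 0 0 0 -1; .32 -.93 0 0 0 0 -1; .32 -.93 0 0 0 0 -1' >/dev/null
python3 -m handwheel '.32 -.93 0 0 0 -.22 -1; .32 -.93 0 0 0 -.22 -1; .32 -.93 0 0 0 -.22 -1; .32 -.93 0 0 0 -.22 -1; .32 -.93 0 0 0 -.22 -1; .32 -.93 0 0 0 -.22 -1; .32 -.93 0 0 0 -.22 -1' >/dev/null
python3 -m handwheel '0 0 0 0 0 -.23 -1; 0 0 0 0 0 -.23 -1; 0 0 0 0 0 -.23 -1; 0 0 0 0 0 -.23 -1; 0 0 0 0 0 -.23 -1; 0 0 0 0 0 -.23 -1; 0 0 0 0 0 -.23 -1;0 0 0 0 0 -.23 -1'
python3 - <<'E'
from h import *
to((570.4,121.2,170),90)
p=viewer.capture("scene")
uv=proj(p,(570.4,121.2,84)); print(uv,proj(p,(570.4,121.2,190-67.7)))
a=cv2.resize(p["frame"][90:200,330:450],None,fx=5,fy=5,interpolation=3)
cv2.imwrite("pics/s7.png",a[:,:,::-1])
E
```

```text
time: 16.13
tool_pos: [568.9, 118.4, 196.9]
tcp_rot: [-3.14, 0.0, 1.568]
contact_force: [0.0, -0.8, -0.1]
grip_width: 23.4
finger_force: 29.9
t 16.13 shift [0.028 0.015 0.269] turn [-0.     0.    -0.001] pos [568.9 118.4 196.9] F [ 0.  -0.8 -0.1] w 23.4
[381.6 165. ] [384.3 154.7]
```

View pics/s7.png

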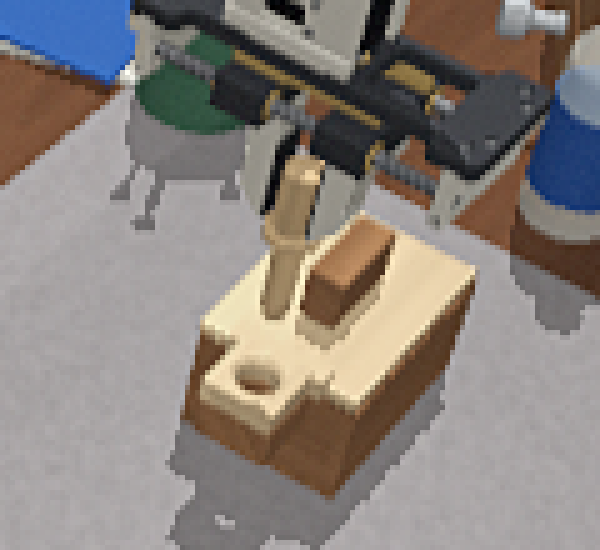

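Pin hangs upright; foot at (385,153) and eye at (381.6,165.2) agree with the predicted projections. Insert.

```bash
python3 -m handwheel '.028 .015 .1 0 0 0 -1; .028 .015 .25 0 0 0 -1; .028 .015 .36 0 0 0 -1; .028 .015 .36 0 0 0 -1; .028 .015 .36 0 0 0 -1'
python3 -m handwheel '0 0 .06 0 0 0 -1; 0 0 .12 0 0 0 -1; 0 0 .18 0 0 0 -1; 0 0 .22 0 0 0 -1; 0 0 .22 0 0 0 -1'
python3 - <<'E'
from h import *
to((570.4,121.2,98),90)
E
```

```text
time: 16.6
tool_pos: [570.3, 121.6, 160.7]
tcp_rot: [-3.14, 0.0, 1.572]
contact_force: [-0.2, 0.8, 0.2]
grip_width: 23.3
finger_force: 29.9
time: 17.02
tool_pos: [570.1, 121.5, 138.5]
tcp_rot: [-3.14, 0.0, 1.573]
contact_force: [-0.1, -0.3, -0.9]
grip_width: 23.5
finger_force: 29.9
t 17.02 shift [-0.003  0.004  0.405] turn [-0.001  0.     0.001] pos [570.1 121.5 138.5] F [-0.1 -0.3 -0.9] w 23.5
```

No contact with the foot 13 mm inside; continue to the seat and release.

```bash
python3 -m handwheel '0 0 .08 0 0 0 -1; 0 0 .16 0 0 0 -1; 0 0 .24 0 0 0 -1; 0 0 .32 0 0 0 -1; 0 0 .37 0 0 0 -1; 0 0 .4 0 0 0 -1; 0 0 .405 0 0 0 -1; 0 0 .405 0 0 0 -1'
python3 -m handwheel '0 0 0 0 0 0 1; 0 0 0 0 0 0 1; 0 0 0 0 0 0 1; 0 0 0 0 0 0 1; 0 0 0 0 0 0 1; 0 0 0 0 0 0 1; 0 0 0 0 0 0 1; 0 0 0 0 0 0 1' 
python3 -m handwheel '0 0 -.2 0 0 0 1; 0 0 -.5 0 0 0 1; 0 0 -.8 0 0 0 1; 0 0 -1 0 0 0 1; 0 0 -1 0 0 0 1' >/dev/null
python3 -m handwheel '-.5 0 -.5 0 0 0 1; -1 0 -.5 0 0 0 1; -1 0 -.5 0 0 0 1; -1 0 -.5 0 0 0 1'
python3 - <<'E'
from h import *
p=viewer.capture("scene")
print("expected head",proj(p,(570.4,121.2,128)),"collar",proj(p,(570.4,121.2,87)))
a=cv2.resize(p["frame"][90:200,330:450],None,fx=5,fy=5,interpolation=3)
cv2.imwrite("pics/s8.png",a[:,:,::-1])
E
```

```text
time: 17.68
tool_pos: [570.7, 121.5, 99.1]
tcp_rot: [-3.141, 0.0, 1.573]
contact_force: [0.9, 0.9, -0.5]
grip_width: 23.4
finger_force: 29.9
time: 18.35
tool_pos: [570.7, 121.6, 99.2]
tcp_rot: [3.142, 0.0, 1.574]
contact_force: [-0.3, -0.5, -0.3]
grip_width: 71.8
finger_force: 0.0
time: 19.1
tool_pos: [571.8, 16.5, 250.7]
tcp_rot: [3.139, 0.003, 1.569]
contact_force: [-0.1, -0.1, 1.1]
grip_width: 91.6
finger_force: 0.0
expected head [384.7 153.1] collar [381.8 164.2]
```

The viewing allowance is used up, so I check numerically with the network and the handle's pale pixels.

Run:
```python
from h import *
p=viewer.capture("scene"); q=viewer.capture("top")
for n,pic in(("scene",p),("top",q)):
    print(n,"expect head mid",proj(pic,(570.4,121.2,106)),"top",proj(pic,(570.4,121.2,128)),"collar rim",proj(pic,(570.4,121.2,84)),"rack slot",proj(pic,(485.5,-365,91)))
    for r in viewer.cut_out("pin_head",pic):
        ys,xs=np.nonzero(r["pixels"]); print(round(r["score"],2),np.round(r["centre"],1),"cols",xs.min(),xs.max(),"rows",ys.min(),ys.max())
    for r in viewer.cut_out("lid_handle",pic)[:3]: print("lid",round(r["score"],2),np.round(r["centre"],1))
    if n=="scene":
        for h in(104,128,140):
            f=[proj(pic,(570.4+12*np.cos(a),121.2+12*np.sin(a),h)) for a in np.linspace(0,6.28,24)]; f=np.array(f); print(h,f.min(0),f.max(0))
        for r in range(142,172,2): print(r,p["frame"][r,372:396:2,0])
```

```text
scene expect head mid [383.1 159.1] top [384.7 153.1] collar rim [381.6 165. ] rack slot [231.8 258.3]
0.74 [381.8 159.4] cols 377 389 rows 150 168
0.51 [211.  296.7] cols 203 217 rows 286 313
lid 0.9 [395.6 152.2]
lid 0.58 [115.6 291.7]
104 [378.5 156.5] [387.5 162.8]
128 [380.1 150. ] [389.3 156.3]
140 [381.  146.6] [390.2 152.9]
142 [167 169 169 168 161 237 241 255 154 151 150 153]
144 [168 167 172 165 237 239 240 217 155 151 150 143]
146 [169 169 158 238 240 239 245  36 152 149 153 128]
148 [173 165 238 241 238 239 246  90 142 178 119 104]
150 [163 237 240 239 239 236 236 222 239 104 109 109]
152 [238 240 239 239 225 237 237 237 242 167 108 111]
154 [246 240 239 241 122 224 236 231 231 190 176 109]
156 [176 216 242 247 129 135 173 170 115 179 177 183]
158 [104 141 143 255 142 136 146 134 214 241 167 181]
160 [104  86 243 225 139 142 143 131 248 237 242 225]
162 [ 86 243 230 141 133 146 141 119 249 238 239 236]
164 [243 242 128 211 141 141 132 214 228 235 221 242]
166 [236 243 242 157 174 173 169 222 240 229 163 204]
168 [152 184 242 173 163 149 141 230 233 121 156 138]
170 [163 156 149 165 184 185 174 255 124 113 107 109]
top expect head mid [163.2 162.3] top [160.7 160.5] collar rim [165.5 164.1] rack slot [341.3 197.7]
0.65 [372.2 190.5] cols 366 380 rows 185 196
0.19 [127.1 160.8] cols 108 149 rows 147 173
lid 0.96 [126.6 159.5]
lid 0.87 [402.4 266.3]
```

The handle's top edge is at row 150 and the collar ends at row 168, as predicted for a fully seated upright pin. Handing in.

```bash
python3 -c "
from plant import bot
print(bot.close_job())"
```

```text
the job is handed in; nothing more can be done
None
```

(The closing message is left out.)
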